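# Swap the battery pack in the bench charger

## Robot

A 6-joint arm with a two-finger parallel gripper is mounted at the origin on the work surface. World frame = base frame: x ahead of the robot, y to its left, z up, the work surface at z = 0. Lengths are in m, angles in rad, forces in N, time in s.
With the tool pointing down it reaches from about 0.35 to 0.85 m from the base axis. Payload 8.1 kg.
Tool frame: the origin (TCP) lies between the finger pads; the fingertips stand 25 mm ahead of it and the grasp point (between the pads) lies 6 mm ahead of it; z points along the fingers, y is the line along which they close (so a half turn about z gives the same grasp; the last joint's range is limited). The gripper opens to 85 mm and grips with 20 to 120 N. Pads are 22 mm wide; open, the fingers measure 114 mm over their backs; the gripper's body (76 mm by 85 mm) begins 54 mm behind the grasp point. The pads swing forward as they close: fully open they stand 13 mm farther back than shut.
Start: joints at [-1.212, 0.13, 1.488, -0, 1.523, -0.085], TCP at [0.258, -0.542, 0.256] pointing down, gripper open.
Joint ranges: [-2.96, 2.96], [-0.89, 2.26], [0.02, 2.5], [-1.34, 4.48], [0, 2.73], [-2.66, 2.66]. Speed limits (rad/s): [2.39, 2.39, 2.79, 3.14, 3.14, 3.14].

## Interface

Orientations are given as [roll, pitch, yaw] about the fixed x, y, z axes, in that order (R = Rz(yaw) Ry(pitch) Rx(roll)).
In Python, from bench import arm, viewer gives the robot as it stands.
- The arm moves only by the tool send_rows, never from a script. Its argument "plan" is a list of rows, each an object of numbers: "gripper": the closure, from 0 (fully open) to 1 (shut); "dx", "dy", "dz": the shift along the tool's x, y, z in units of 60 mm (1.0 is 60 mm); "wx", "wy", "wz": the turn, a rotation vector about the tool's x, y, z in units of 6 degrees (1.0 is 6 degrees). In form: [{"gripper": .., "dx": .., "dy": .., "dz": .., "wx": .., "wy": .., "wz": ..}, ...]. A call has 1 to 10 rows; each row is the pose to reach, as a shift and turn from the pose commanded when the call began, along the tool's axes at that moment; what a row does not reach only later rows make up. A row lasts 1/8 s, in which the tool goes at most 62.5 mm and 10.7 degrees, less where a joint would pass 70% of its speed; a pose out of reach is approached as far as the arm can. A call with a gripper value outside its range is refused whole. The fingers move at their own pace and stop on an object; "force" is the grip in N (left out, the last holds). Time passes only in rows, so rows that repeat a pose let the fingers close. It gives the time, the measured TCP pose, the force, the opening and the grip force at its end, in the units of the state.
- arm.sense(): the state, without advancing time (a new reading comes with each control period).
- viewer.snapshot(name): name is "scene" or "side" or "wrist"; returns a dict with "image" (420x560x3 uint8, red, green, blue), "depth" (420x560 float32, m along the optical axis (not along the pixel's ray), 0 where there is no reading), "fov_y" (degrees; the focal length in pixels is half the picture's height over the tangent of half this angle, whatever the lens; pixels are square), "cx", "cy" (the principal point, pixels), "dist" ([k1, k2, p1, p2, k3] as OpenCV has them; the pictures are not rectified), "R" (3x3) and "t" (3): a world point X has camera coordinates R X + t. Camera axes: x right, y down, z forward; pixel columns grow to the right and rows downward; lengths in m; the calibration is good to about 2 mm. A picture is of the moment at which its call begins.
- arm.sign_off(): hands the job in; it is judged then, once.
Trained networks look in a picture, given as the dict that the camera call returned (one of the last four; its "shot" number tells which), for a name from the list of things; names that differ only in an ending like _2 or _b are one class to them, and where a whole thing is asked for, a point or a joint stands for the part that bears it (a point fixed in the world has none). Each returns a list of dicts, best first, with "conf" (0 to 1); they miss things now and then, are a little off and sometimes report something else, mostly with a low value. They report only what shows in the picture. A call takes as long as a camera call. They do not tell look-alikes from the thing itself.
- viewer.search_frame(picture, thing): "at" ([x, y, z] in m, in the coordinates of the camera as it stood for that picture, good to about 4 mm: the middle of the surface that is visible of it).
- viewer.masks_of(picture, thing): "mask" (420x560 bool, what is visible of it).
- viewer.landmark_of(picture, thing): "at" ([x, y, z] in m, in the coordinates of the camera as it stood for that picture, good to about 4 mm: a listed point, or the origin of a listed thing).
The state is a dict: "time": time; "q": joint angles; "dq": joint speeds; "joint_efforts": joint torques, N m; "eef_pos": TCP position; "tcp_rot": TCP orientation; "ft_force": force on the tool from outside, world axes, zero at the start; "moment": the same for the moment, N m; "gripper_width": opening from 0.0 (shut) to 1.0 (fully open); "grip_force": force on a finger pad.
Only numpy, scipy, OpenCV 4.12 (cv2) and the standard library are available. Lean on these libraries where they do the work, as an engineer would, in place of code of your own. Each camera call takes 0.05 s, during which the arm holds its last target. There are 200 camera calls.

## Task

The charger's bay holds a finished battery pack: push it further in so that the push-push catch lets go and it springs out, then take it out and lay it flat in the free place of the steel tray. Then slide the loose pack of the same shape from the bench into the bay, grooved end first, and push it fully home so that the catch holds it. Leave everything else where it lies.

Things in the scene. Friction and masses are not known exactly. Their poses are not given: they have to be found in the camera images.
- charger: Bench charger, fixed, 140 deep x 150 wide x 54 high, black with a grey roof. Origin: on the bench, middle of the bay's mouth; x into the bay, z up. A support tongue 40 wide, 5 high runs along the bay's middle from 70 before the mouth to 78 inside: a pack in or before the bay has its underside at z = 5. The part of a pack that sticks out has free sides.
- bay_mouth (a point): Middle of the bay's mouth, 20 above the bench; axes as the charger. The bay is open at the front only: 50 wide between its walls, flaring to about 58 over the first 12 mm; roof underside 38 above the bench. The sprung plate that the nose meets stands 40 inside the mouth when out, 60 when held.
- catch (a joint): Sprung carriage at the back of the bay, m along its x. 0: held by the push-push catch; +0.008: hard stop, fully in; -0.020: out. Springy: pushing in takes up to about 16 N. Pushed past +0.006 and let go it changes over: held comes out (damped, bringing the pack), out stays in at 0. While held, a steel bolt sits in the pack's groove, so it cannot be pulled out.
- spent_pack: The finished pack, at first held in the bay: 104 long (x) x 46 wide x 30 high, black, grey top, about 0.25 kg. Origin: centre of underside; +x to its nose (the end that goes in), which has a groove across the top, 12 wide, 10 deep, 14 to 26 from that end; three thin ribs at the rear. Held: nose 60 inside the mouth, 44 sticking out; ejected: 64 to 67 sticking out.
- fresh_pack: The pack to load: same shape, size and axes as the finished pack; starts lying flat on the bench, underside down.
- tray: Low steel tray, fixed, left or right of the charger: 244 long (x) x 66 wide x 12 high, walls and floor 4 thick; a divider across the middle makes two places 116 x 58, one behind the other along x, centres 60 from the tray's middle. Origin: centre of underside. One place holds the odd pack, the other is free.
- tray_pad: Black rubber pad 100 x 44 x 2, fixed on the tray floor in the free place: marks where the finished pack goes. Origin: centre of its underside (4 above the bench); x along the tray. A pack laid on it has its underside 6 above the bench; either way round is fine.
- odd_pack: Bystander: shorter pack of another kind, 80 x 48 x 38 high with a narrower raised top and no groove, lying in the tray's other place. Origin: centre of underside.
- lath: Bystander: piece of light wood 95 x 28 x 18 lying beside the fresh pack. Origin: centre of underside, long along x.
- jar: Bystander: glass jar, 44 diameter, 75 high, standing off the fresh pack's nose. Origin: centre of underside.
- screwdriver: Bystander: screwdriver 170 long, lying on the bench between robot and charger, about 30 high. Origin: under its length's middle, tip to +x.
- mug: Bystander: white mug 76 diameter, 90 high, at the back right. Origin: centre of underside.
- wide_pack: Bystander: wide battery pack 75 x 66 x 56 high, back left, does not fit the bay. Origin: centre of underside.
- plane: Bystander: small hand plane 150 x 50 x 44 high at the left edge. Origin: centre of underside.
Things that resemble listed ones, but are neither listed nor needed, are in the scene too. Of the things that look like the tray_pad, take the one that is nearest to the robot's base at the start.

How it is judged:
By the outcome, as a careful person would: the job done as asked, in the order asked, and still so for the second after the job is handed in, with the robot touching nothing.
It also fails if it takes over 72 s, if anything falls off the work surface, if the arm or the gripper's body presses on something with over 40 N, if the wrist force passes 120 N, or if a joint passes its speed limit or range.

## Working session

There is one attempt and no reset: what is moved stays moved. The work goes in short steps, Python scripts to look and compute and a tool call to move; the robot and the scene stay as the last step left them, time stands still between calls to the robot, and variables do not carry over. Pictures are saved under pics/ and viewed, at most 10 in all, crops included, and the job is handed in when it is done.

Besides the shell and the picture viewer there is one more tool, called after "Emit:" by a JSON object that holds its "op" and its "data". send_rows: Moves the arm, as the interface text tells. Its arguments: {"type":"object","properties":{"plan":{"type":"array"},"force":{"type":"number"}},"required":["plan"]}

```bash
mkdir -p pics; ls; cat > h.py <<'E'
import numpy as np, cv2
from bench import arm, viewer
def K(p):
    f=p["image"].shape[0]/2/np.tan(np.radians(p["fov_y"])/2)
    return np.array([[f,0,p["cx"]],[0,f,p["cy"]],[0,0,1.]])
def w(p,c): return np.array(p["R"]).T@(np.array(c)-np.array(p["t"]))
def proj(p,X):
    r,_=cv2.Rodrigues(np.array(p["R"],float)); 
    return cv2.projectPoints(np.array(X,float).reshape(-1,1,3),r,np.array(p["t"],float),K(p),np.array(p["dist"],float))[0].reshape(-1,2)
def cloud(p,m=None):
    d=p["depth"]; m=(d>0) if m is None else (m&(d>0))
    v,u=np.nonzero(m); z=d[v,u].astype(float)
    n=cv2.undistortPoints(np.c_[u,v].astype(float).reshape(-1,1,2),K(p),np.array(p["dist"],float)).reshape(-1,2)
    c=np.c_[n*z[:,None],z]
    return (c-np.array(p["t"]))@np.array(p["R"]), np.c_[u,v]
def save(p,n,crop=None,s=1):
    im=p["image"][:,:,::-1]
    if crop: im=im[crop[1]:crop[3],crop[0]:crop[2]]
    if s!=1: im=cv2.resize(im,None,fx=s,fy=s,interpolation=cv2.INTER_CUBIC)
    cv2.imwrite("pics/"+n,im)
def rect(P):
    (c,s,a)=cv2.minAreaRect((P[:,:2]*1000).astype(np.float32)); return np.round(c,1),np.round(s,1),round(a,1)
E
python3 - <<'E'
from h import *
np.set_printoptions(precision=3,suppress=True)
s=arm.sense(); print(s["time"],s["eef_pos"],s["tcp_rot"])
for n in ["scene","side"]:
    p=viewer.snapshot(n); save(p,n+"0.png"); print(n,p["fov_y"],w(p,[0,0,0]))
    for t in "charger bay_mouth spent_pack fresh_pack tray tray_pad odd_pack lath jar screwdriver mug wide_pack plane".split():
        for r in viewer.landmark_of(p,t):
            X=w(p,r["at"]); print(t,round(r["conf"],2),X,proj(p,X)[0].astype(int))
E
```

```text
pics
0.0 [ 0.257 -0.541  0.255] [-3.14  -0.     0.444]
scene 45.815477837129166 [1.384 1.003 1.038]
charger 0.74 [ 0.626  0.024 -0.001] [269 251]
charger 0.58 [ 0.475 -0.261  0.001] [254 196]
charger 0.39 [ 0.415 -0.28   0.008] [264 187]
charger 0.32 [ 0.534 -0.259  0.009] [242 200]
charger 0.28 [0.572 0.259 0.005] [332 282]
bay_mouth 0.82 [0.629 0.024 0.018] [269 247]
spent_pack 0.56 [0.636 0.023 0.007] [267 250]
fresh_pack 0.56 [ 0.472  0.276 -0.002] [359 273]
tray_pad 0.64 [ 0.417 -0.276  0.007] [264 188]
tray_pad 0.6 [ 0.4   -0.424  0.003] [245 171]
tray_pad 0.49 [ 0.511 -0.578  0.003] [202 165]
odd_pack 0.52 [ 0.537 -0.257  0.009] [241 200]
lath 0.88 [ 0.482  0.348 -0.001] [374 286]
jar 0.91 [0.572 0.261 0.007] [332 282]
screwdriver 0.47 [ 0.392 -0.031 -0.001] [312 217]
mug 0.8 [ 0.737 -0.243 -0.002] [197 225]
mug 0.74 [ 0.535 -0.258  0.008] [242 200]
wide_pack 0.74 [0.73  0.249 0.001] [289 305]
wide_pack 0.59 [0.626 0.024 0.003] [269 250]
plane 0.59 [0.543 0.494 0.002] [399 325]
plane 0.19 [0.477 0.349 0.001] [375 285]
side 48.419904373725714 [ 0.429 -1.008  0.933]
charger 0.77 [ 0.629  0.023 -0.002] [300 204]
bay_mouth 0.62 [0.634 0.025 0.017] [301 198]
bay_mouth 0.25 [ 0.535 -0.254  0.001] [282 278]
spent_pack 0.71 [0.637 0.024 0.007] [302 201]
fresh_pack 0.94 [ 0.476  0.274 -0.003] [243 159]
tray 0.69 [ 0.477 -0.267  0.001] [260 284]
tray_pad 0.71 [ 0.4   -0.428 -0.002] [234 343]
tray_pad 0.6 [ 0.521 -0.581  0.001] [297 398]
odd_pack 0.85 [ 0.532 -0.257  0.002] [281 278]
lath 0.6 [ 0.484  0.348 -0.002] [243 146]
jar 0.87 [ 0.568  0.255 -0.   ] [270 159]
screwdriver 0.73 [ 0.4   -0.03   0.002] [224 222]
screwdriver 0.2 [ 0.534 -0.256  0.004] [282 277]
mug 0.73 [ 0.74  -0.247 -0.   ] [359 267]
wide_pack 0.69 [0.732 0.249 0.001] [318 156]
plane 0.84 [ 0.549  0.495 -0.005] [257 123]
```

```bash
python3 - <<'E'
from h import *
import cv2
a=cv2.imread("pics/scene0.png");b=cv2.imread("pics/side0.png")
cv2.imwrite("pics/both0.png",np.vstack([a[90:390],b[90:420]])[:, :] if 0 else np.hstack([cv2.resize(a,(400,300)),cv2.resize(b,(400,300))]))
E
```

```text
(no output)
```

View pics/scene0.png

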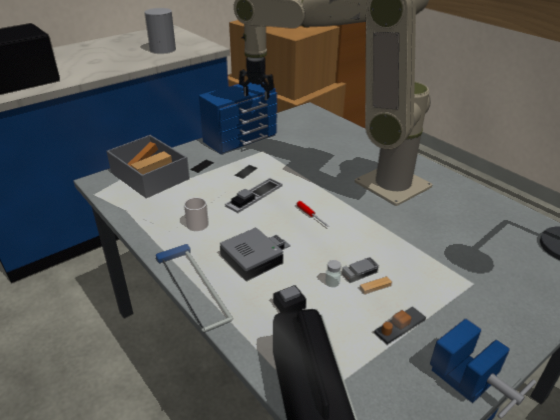

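View pics/side0.png

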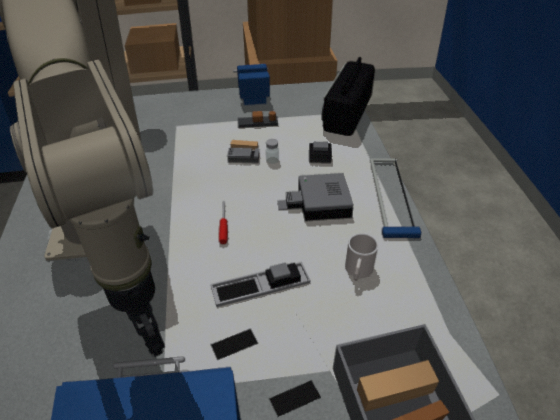

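The scene view shows the charger at (269,250), the tray at (255,195), the fresh pack at (360,270) with the jar at (333,272) and the lath at (376,284). The side view shows the spent pack's rear at (294,199), pointing at the robot.

Look-alikes for tray_pad are (238,290) in the tray, (234,343) and (295,398), all in the side view. The one in the tray is 0.50 m from the base, against 0.58 and 0.77, so I take it. The only other fresh_pack candidate is the odd pack at (283,275), which I rule out. Next I measure yaws from depth.

```bash
python3 - <<'E'
from h import *
np.set_printoptions(precision=3,suppress=True)
for n in ["scene","side"]:
    p=viewer.snapshot(n); P,uv=cloud(p)
    def box(t,c,r,z0,z1):
        m=(np.hypot(P[:,0]-c[0],P[:,1]-c[1])<r)&(P[:,2]>z0)&(P[:,2]<z1)
        if m.sum()>8: print(n,t,m.sum(),"z",np.median(P[m,2]),rect(P[m]))
    box("bench",(.5,.15),.05,-.05,.05)
    box("roof",(.70,.03),.13,.047,.062)
    box("spentrear",(.60,.02),.045,.028,.042)
    box("fresh",(.475,.275),.07,.022,.037)
    box("tray",(.477,-.267),.14,.007,.016)
    box("pad",(.417,-.276),.06,.003,.009)
    for t in ["tray_pad","tray","fresh_pack","spent_pack","charger"]:
        for r in viewer.masks_of(p,t)[:2]:
            Q,_=cloud(p,r["mask"]); 
            if len(Q)>10: print(n,t,round(r["conf"],2),len(Q),"z",np.percentile(Q[:,2],[5,50,95]),rect(Q[Q[:,2]>np.percentile(Q[:,2],40)]))
p=viewer.snapshot("side"); 
a=cv2.resize(p["image"][140:220,220:360],None,fx=5,fy=5,interpolation=cv2.INTER_CUBIC)
b=cv2.resize(p["image"][255:355,200:325],None,fx=2,fy=2,interpolation=cv2.INTER_CUBIC)
im=np.zeros((600,700,3),np.uint8); im[:400]=a; im[400:,:250]=b
cv2.imwrite("pics/crop1.png",im[:,:,::-1])
E
```

```text
scene bench 452 z 0.002325332478216949 (array([499.2, 146.5]), array([89.5, 98.6]), 82.3)
scene roof 1467 z 0.05510717282078299 (array([698.7,  23.5]), array([154. , 143.4]), 88.3)
scene spentrear 98 z 0.036159427464223654 (array([598.7,  28. ]), array([36.5, 45.1]), 1.9)
scene fresh 387 z 0.030450754994563765 (array([479.6, 298.5]), array([ 86.7, 106.4]), 81.7)
scene tray 435 z 0.010023915193515972 (array([ 474.1, -278.1]), array([267.7, 249.4]), 10.9)
scene pad 186 z 0.00637104776353378 (array([ 417.7, -273.8]), array([111.7, 111.7]), 64.5)
scene tray_pad 0.64 161 z [0.004 0.008 0.013] (array([ 418.1, -271.4]), array([99.5, 46.3]), 6.8)
scene tray_pad 0.57 180 z [-0.001  0.004  0.009] (array([ 396.6, -425.8]), array([114.9,  56.4]), 19.9)
scene tray 0.66 310 z [0.003 0.009 0.016] (array([ 476.5, -261.3]), array([253.1,  73.5]), 10.7)
scene fresh_pack 0.74 552 z [0.006 0.028 0.034] (array([476.9, 281.4]), array([ 51.2, 105.3]), 79.6)
scene spent_pack 0.67 130 z [0.005 0.035 0.04 ] (array([606.1,  45.9]), array([84.4, 33.1]), 74.0)
scene charger 0.69 2080 z [0.01  0.054 0.059] (array
[... 682 characters left out ...]
, 11.6)
side tray_pad 0.68 919 z [-0.001  0.002  0.005] (array([ 516. , -577.8]), array([100.5,  44.3]), 16.5)
side tray 0.9 1033 z [0.001 0.006 0.013] (array([ 477.2, -267.3]), array([243.2,  70.1]), 9.6)
side tray 0.63 483 z [-0.001  0.024  0.03 ] (array([477.2, 275.9]), array([ 55.9, 103.3]), 77.3)
side fresh_pack 0.94 513 z [-0.     0.024  0.03 ] (array([476.2, 276.4]), array([ 56.4, 105. ]), 78.4)
side spent_pack 0.62 258 z [0.01  0.031 0.036] (array([607. ,  21.6]), array([52.4, 44.4]), 89.1)
side spent_pack 0.54 674 z [0.008 0.028 0.043] (array([ 534.5, -257.5]), array([79. , 48.6]), 8.7)
side charger 0.62 2329 z [0.003 0.051 0.055] (array([698.9,  15.9]), array([153.9, 139.9]), 88.3)
```

View pics/crop1.png

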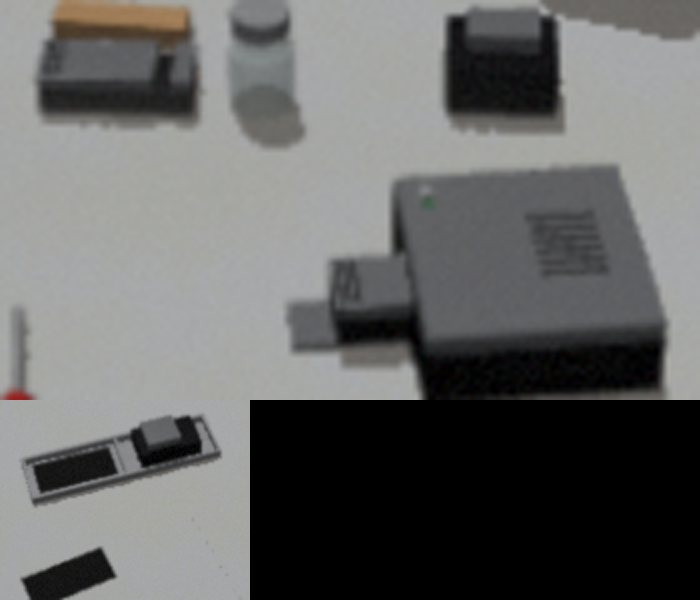

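The crop shows the fresh pack's groove on its right end at (160,65), next to the jar, so its nose points to +x at a yaw of about -11°. The spent pack sticks out of the bay towards -x at (370,290). The tray's left place holds the pad at (75,470). The charger's yaw is about -1.7° and the tray's about 9.6°.

```bash
cat >> h.py <<'E'
def go(*T):
    "targets (x,y,z,yaw_deg): row values from the current pose"
    s=arm.sense(); p=np.array(s["eef_pos"]); ya=s["tcp_rot"][2]
    tx=np.array([np.cos(ya),np.sin(ya)]); ty=np.array([np.sin(ya),-np.cos(ya)])
    for t in T:
        d=np.array(t[:3])-p; dw=(t[3]-np.degrees(ya)+180)%360-180
        print(t,"dx %.3f dy %.3f dz %.3f wz %.2f"%(d[:2]@tx/.06,d[:2]@ty/.06,-d[2]/.06,-dw/6))
E
python3 -c "
from h import *
go((.55,.025,.25,-1.7))"
```

```text
(0.55, 0.025, 0.25, -1.7) dx 8.457 dy -6.440 dz 0.105 wz 4.52
```

Emit:
{"op": "send_rows", "data": {"plan": [{"gripper": 0,"dx": 8.46,"dy": -6.44,"dz": 0.1,"wz": 4.5},{"gripper": 0,"dx": 8.46,"dy": -6.44,"dz": 0.1,"wz": 4.5},{"gripper": 0,"dx": 8.46,"dy": -6.44,"dz": 0.1,"wz": 4.5},{"gripper": 0,"dx": 8.46,"dy": -6.44,"dz": 0.1,"wz": 4.5},{"gripper": 0,"dx": 8.46,"dy": -6.44,"dz": 0.1,"wz": 4.5},{"gripper": 0,"dx": 8.46,"dy": -6.44,"dz": 0.1,"wz": 4.5},{"gripper": 0,"dx": 8.46,"dy": -6.44,"dz": 0.1,"wz": 4.5},{"gripper": 0,"dx": 8.46,"dy": -6.44,"dz": 0.1,"wz": 4.5},{"gripper": 0,"dx": 8.46,"dy": -6.44,"dz": 0.1,"wz": 4.5},{"gripper": 0,"dx": 8.46,"dy": -6.44,"dz": 0.1,"wz": 4.5}]}}

```text
invalid input
```

Emit:
{"op": "send_rows", "data": {"plan": [{"gripper": 0},{"gripper": 0},{"gripper": 0},{"gripper": 0}]}}

```text
invalid input
```

```bash
python3 - <<'E'
from h import *
np.set_printoptions(precision=4,suppress=True)
s=arm.sense(); print(s["time"],s["eef_pos"],s["tcp_rot"])
p=viewer.snapshot("wrist"); save(p,"wrist1.png"); print("cam",w(p,[0,0,0]),np.array(p["R"]))
P,uv=cloud(p)
c,sn=np.cos(np.radians(-1.7)),np.sin(np.radians(-1.7))
for t in ["bay_mouth","spent_pack","charger"]:
    for r in viewer.landmark_of(p,t)[:2]: print(t,round(r["conf"],2),w(p,r["at"]),proj(p,w(p,r["at"]))[0])
for r in viewer.masks_of(p,"spent_pack")[:1]:
    Q,_=cloud(p,r["mask"]); print(np.percentile(Q[:,2],[5,50,95])); Q=Q[(Q[:,2]>.03)&(Q[:,2]<.04)]; print("top",rect(Q),np.median(Q[:,2]))
m=(P[:,2]>.048)&(P[:,2]<.06)&(P[:,0]>.55); print("roof",rect(P[m]),np.median(P[m,2]))
m=(np.hypot(P[:,0]-.6,P[:,1]-.022)<.045)&(P[:,2]>.031)&(P[:,2]<.04); print("sp",rect(P[m]),m.sum())
m=(np.abs(P[:,0]-.53)<.08)&(abs(P[:,1]-.02)<.1)&(P[:,2]>.003)&(P[:,2]<.009); print("tongue",rect(P[m]),m.sum())
E
```

```text
2.05 [ 0.2577 -0.5419  0.2563] [-3.1416 -0.      0.4438]
cam [ 0.3282 -0.5083  0.3739] [[ 0.4301 -0.9028 -0.0005]
 [-0.8605 -0.4102  0.302 ]
 [-0.2729 -0.1294 -0.9533]]
roof (array([0., 0.]), array([0., 0.]), 0.0) nan
sp (array([0., 0.]), array([0., 0.]), 0.0) 0
tongue (array([0., 0.]), array([0., 0.]), 0.0) 0
  return _methods._mean(a, axis=axis, dtype=dtype,
  ret = ret.dtype.type(ret / rcount)
```

View pics/wrist1.png

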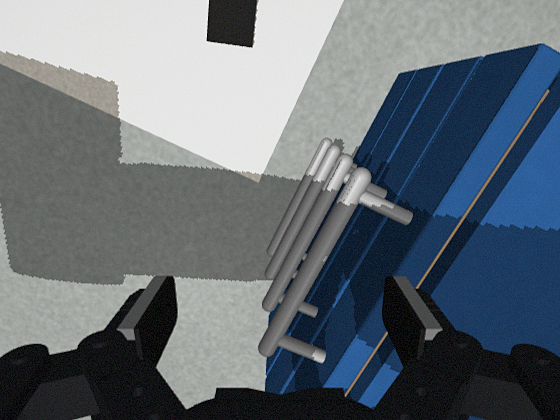

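The move was refused, so this picture is still the start view, with the blue drawers at (400,200). I'll resend with all keys given in every row.

Emit:
{"op": "send_rows", "data": {"plan": [{"gripper": 0.0,"dx": 8.46,"dy": -6.44,"dz": 0.1,"wx": 0.0,"wy": 0.0,"wz": 4.5},{"gripper": 0.0,"dx": 8.46,"dy": -6.44,"dz": 0.1,"wx": 0.0,"wy": 0.0,"wz": 4.5},{"gripper": 0.0,"dx": 8.46,"dy": -6.44,"dz": 0.1,"wx": 0.0,"wy": 0.0,"wz": 4.5},{"gripper": 0.0,"dx": 8.46,"dy": -6.44,"dz": 0.1,"wx": 0.0,"wy": 0.0,"wz": 4.5},{"gripper": 0.0,"dx": 8.46,"dy": -6.44,"dz": 0.1,"wx": 0.0,"wy": 0.0,"wz": 4.5},{"gripper": 0.0,"dx": 8.46,"dy": -6.44,"dz": 0.1,"wx": 0.0,"wy": 0.0,"wz": 4.5},{"gripper": 0.0,"dx": 8.46,"dy": -6.44,"dz": 0.1,"wx": 0.0,"wy": 0.0,"wz": 4.5},{"gripper": 0.0,"dx": 8.46,"dy": -6.44,"dz": 0.1,"wx": 0.0,"wy": 0.0,"wz": 4.5},{"gripper": 0.0,"dx": 8.46,"dy": -6.44,"dz": 0.1,"wx": 0.0,"wy": 0.0,"wz": 4.5},{"gripper": 0.0,"dx": 8.46,"dy": -6.44,"dz": 0.1,"wx": 0.0,"wy": 0.0,"wz": 4.5}]}}

```text
time: 3.55
eef_pos: [0.5443, 0.0143, 0.2508]
tcp_rot: [3.141, -0.001, -0.027]
ft_force: [0.3, -0.6, 0.5]
gripper_width: 1.004
grip_force: 0.0
```

```bash
cat > m.py <<'E'
from h import *
np.set_printoptions(precision=4,suppress=True)
s=arm.sense(); print(s["time"],s["eef_pos"],s["tcp_rot"])
p=viewer.snapshot("wrist"); save(p,"wrist2.png"); print("cam",w(p,[0,0,0]))
P,uv=cloud(p)
for t in ["bay_mouth","spent_pack","charger"]:
    for r in viewer.landmark_of(p,t)[:2]: print(t,round(r["conf"],2),w(p,r["at"]),proj(p,w(p,r["at"]))[0])
def b(n,m): print(n,m.sum(),rect(P[m]) if m.sum()>5 else "",np.median(P[m,2]) if m.sum() else "")
b("roof",(P[:,2]>.046)&(P[:,2]<.062)&(P[:,0]>.55))
b("sp",(np.hypot(P[:,0]-.6,P[:,1]-.022)<.045)&(P[:,2]>.030)&(P[:,2]<.041))
b("tongue",(np.abs(P[:,0]-.54)<.04)&(abs(P[:,1]-.02)<.05)&(P[:,2]>.003)&(P[:,2]<.009))
b("bench",(np.abs(P[:,0]-.54)<.04)&(abs(P[:,1]-.08)<.02)&(P[:,2]<.02))
E
python3 m.py
```

```text
3.55 [0.5443 0.0143 0.2508] [ 3.1414 -0.001  -0.0273]
cam [0.6222 0.0124 0.3685]
spent_pack 0.88 [0.6406 0.0205 0.0031] [270.6874  78.5932]
charger 0.67 [ 0.6298  0.0241 -0.0011] [267.513   90.7054]
roof 16878 (array([641.8, 106.7]), array([102.3, 337.1]), 14.3) 0.05391910540876986
sp 2581 (array([608.5,  23. ]), array([63.2, 44. ]), 88.6) 0.03494885091526109
tongue 736 (array([554. ,   7.1]), array([90.8, 38.9]), 48.5) 0.004880305956316476
bench 2791 (array([540.,  80.]), array([40., 80.]), 90.0) 0.0005102679477020394
```

View pics/wrist2.png

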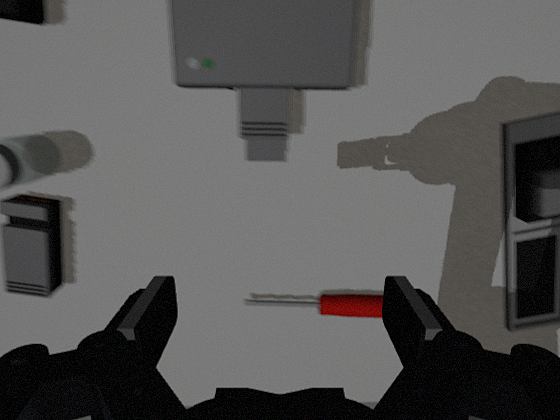

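The wrist view shows the spent pack sticking out at (264,112), its ribs at (264,130), the tongue's end at (266,150) and the charger's front edge at row 87. Also in view are the fresh pack at (32,245), with its groove up, and the screwdriver at (320,303). Next I measure the mouth line and the pack's axis.

```bash
python3 - <<'E'
from h import *
np.set_printoptions(precision=4,suppress=True)
p=viewer.snapshot("wrist"); P,uv=cloud(p)
def b(n,m): print(n,m.sum(),rect(P[m]),np.median(P[m,2]))
sp=(P[:,0]>.57)&(P[:,0]<.622)&(abs(P[:,1]-.022)<.035)&(P[:,2]>.031)&(P[:,2]<.039); b("sp",sp)
for x in (.595,.605,.615):
    q=P[sp&(abs(P[:,0]-x)<.003)]; print(x,np.percentile(q[:,1],[1,99]),np.percentile(q[:,1],[1,99]).mean())
print("rear x",np.percentile(P[sp,0],1))
ro=(P[:,2]>.05)&(P[:,2]<.058)&(abs(P[:,1]-.023)<.09)&(P[:,0]>.6)
e=[]
for y in np.arange(-.04,.09,.01):
    q=P[ro&(abs(P[:,1]-y)<.003)]
    if len(q)>5: e.append((y,np.percentile(q[:,0],1)))
e=np.array(e); k=np.polyfit(e[:,0],e[:,1],1); print("front edge x=%.4f at y=.023, slope %.2f deg"%(np.polyval(k,.023),np.degrees(np.arctan(k[0]))))
q=P[ro]; print("roof y range near front",np.percentile(q[(q[:,0]<.66),1],[.5,99.5]))
to=(P[:,0]>.545)&(P[:,0]<.58)&(abs(P[:,1]-.023)<.04)&(P[:,2]>.003)&(P[:,2]<.008); b("tongue",to)
fr=(np.hypot(P[:,0]-.476,P[:,1]-.276)<.08)&(P[:,2]>.024)&(P[:,2]<.034)
if fr.sum()>20: b("fresh",fr)
ta=(np.hypot(P[:,0]-.417,P[:,1]+.276)<.08)&(P[:,2]>.002)&(P[:,2]<.016)
if ta.sum()>20: b("tray",ta)
E
```

```text
sp 2044 (array([604.2,  24.9]), array([46.2, 35.4]), 88.7) 0.0350043106030426
0.595 [0.0029 0.0478] 0.02537473067720643
0.605 [0.0019 0.0472] 0.024544592198178037
0.615 [0.0018 0.0466] 0.024182419043320327
rear x 0.5866377731146313
front edge x=0.6316 at y=.023, slope 2.16 deg
roof y range near front [-0.0509  0.0961]
tongue 733 (array([570.8,  23.2]), array([25.5, 74.7]), 10.4) 0.004900871945178896
fresh 4038 (array([490. , 275.5]), array([ 47.2, 130.7]), 79.6) 0.029975284146602506
tray 5744 (array([ 412. , -252.6]), array([155.6, 101.6]), 12.3) 0.005517173399081707
```

```bash
python3 -c "
from h import *
go((.604,.0245,.10,-1.9),(.604,.0245,.032,-1.9))"
```

```text
(0.604, 0.0245, 0.1, -1.9) dx 1.004 dy -0.229 dz 2.504 wz 0.07
(0.604, 0.0245, 0.032, -1.9) dx 1.004 dy -0.229 dz 3.637 wz 0.07
```

Emit:
{"op": "send_rows", "data": {"plan": [{"gripper": 0.0,"dx": 1.0,"dy": -0.23,"dz": 1.0,"wx": 0.0,"wy": 0.0,"wz": 0.07},{"gripper": 0.0,"dx": 1.0,"dy": -0.23,"dz": 1.8,"wx": 0.0,"wy": 0.0,"wz": 0.07},{"gripper": 0.0,"dx": 1.0,"dy": -0.23,"dz": 2.5,"wx": 0.0,"wy": 0.0,"wz": 0.07},{"gripper": 0.0,"dx": 1.0,"dy": -0.23,"dz": 2.5,"wx": 0.0,"wy": 0.0,"wz": 0.07},{"gripper": 0.0,"dx": 1.0,"dy": -0.23,"dz": 2.5,"wx": 0.0,"wy": 0.0,"wz": 0.07}]}}

```text
time: 4.42
eef_pos: [0.6049, 0.0232, 0.1028]
tcp_rot: [3.141, -0.002, -0.036]
ft_force: [0.7, 0.2, 1.1]
gripper_width: 1.001
grip_force: 0.0
```

```bash
python3 -c "
from h import *
go((.604,.0245,.032,-1.9))"
```

```text
(0.604, 0.0245, 0.032, -1.9) dx -0.015 dy -0.020 dz 1.180 wz -0.03
```

Emit:
{"op": "send_rows", "data": {"plan": [{"gripper": 0.0,"dx": 0.0,"dy": -0.02,"dz": 0.5,"wx": 0.0,"wy": 0.0,"wz": 0.0},{"gripper": 0.0,"dx": 0.0,"dy": -0.02,"dz": 0.9,"wx": 0.0,"wy": 0.0,"wz": 0.0},{"gripper": 0.0,"dx": 0.0,"dy": -0.02,"dz": 1.15,"wx": 0.0,"wy": 0.0,"wz": 0.0},{"gripper": 0.0,"dx": 0.0,"dy": -0.02,"dz": 1.15,"wx": 0.0,"wy": 0.0,"wz": 0.0},{"gripper": 0.6,"dx": 0.0,"dy": -0.02,"dz": 1.15,"wx": 0.0,"wy": 0.0,"wz": 0.0},{"gripper": 0.6,"dx": 0.0,"dy": -0.02,"dz": 1.15,"wx": 0.0,"wy": 0.0,"wz": 0.0},{"gripper": 0.6,"dx": 0.0,"dy": -0.02,"dz": 1.15,"wx": 0.0,"wy": 0.0,"wz": 0.0},{"gripper": 0.6,"dx": 0.0,"dy": -0.02,"dz": 1.15,"wx": 0.0,"wy": 0.0,"wz": 0.0},{"gripper": 0.6,"dx": 0.0,"dy": -0.02,"dz": 1.15,"wx": 0.0,"wy": 0.0,"wz": 0.0}], "force": 40}}

```text
time: 5.55
eef_pos: [0.6049, 0.0254, 0.0329]
tcp_rot: [3.141, -0.002, -0.035]
ft_force: [-1.2, -1.4, 5.5]
gripper_width: 0.532
grip_force: 41.6
```

Emit:
{"op": "send_rows", "data": {"plan": [{"gripper": 0.6,"dx": 0.04,"dy": 0.0,"dz": 0.0,"wx": 0.0,"wy": 0.0,"wz": 0.0},{"gripper": 0.6,"dx": 0.08,"dy": 0.0,"dz": 0.0,"wx": 0.0,"wy": 0.0,"wz": 0.0},{"gripper": 0.6,"dx": 0.12,"dy": 0.0,"dz": 0.0,"wx": 0.0,"wy": 0.0,"wz": 0.0},{"gripper": 0.6,"dx": 0.14,"dy": 0.0,"dz": 0.0,"wx": 0.0,"wy": 0.0,"wz": 0.0},{"gripper": 0.6,"dx": 0.14,"dy": 0.0,"dz": 0.0,"wx": 0.0,"wy": 0.0,"wz": 0.0},{"gripper": 0.6,"dx": 0.14,"dy": 0.0,"dz": 0.0,"wx": 0.0,"wy": 0.0,"wz": 0.0}]}}

```text
time: 6.3
eef_pos: [0.6096, 0.0249, 0.0329]
tcp_rot: [3.141, 0.006, -0.035]
ft_force: [-23.7, -2.1, 24.9]
gripper_width: 0.531
grip_force: 42.6
```

Emit:
{"op": "send_rows", "data": {"plan": [{"gripper": 0.6,"dx": 0.03,"dy": 0.0,"dz": -0.02,"wx": 0.0,"wy": 0.0,"wz": 0.0},{"gripper": 0.6,"dx": 0.06,"dy": 0.0,"dz": -0.03,"wx": 0.0,"wy": 0.0,"wz": 0.0},{"gripper": 0.6,"dx": 0.06,"dy": 0.0,"dz": -0.03,"wx": 0.0,"wy": 0.0,"wz": 0.0},{"gripper": 0.6,"dx": 0.06,"dy": 0.0,"dz": -0.03,"wx": 0.0,"wy": 0.0,"wz": 0.0}]}}

```text
time: 6.8
eef_pos: [0.6131, 0.0248, 0.0329]
tcp_rot: [3.141, 0.007, -0.035]
ft_force: [-15.5, -1.5, 10.3]
gripper_width: 0.535
grip_force: 41.0
```

Emit:
{"op": "send_rows", "data": {"plan": [{"gripper": 0.6,"dx": 0.04,"dy": 0.0,"dz": 0.0,"wx": 0.0,"wy": 0.0,"wz": 0.0},{"gripper": 0.6,"dx": 0.04,"dy": 0.0,"dz": 0.0,"wx": 0.0,"wy": 0.0,"wz": 0.0},{"gripper": 0.6,"dx": 0.04,"dy": 0.0,"dz": 0.0,"wx": 0.0,"wy": 0.0,"wz": 0.0}]}}

```text
time: 7.18
eef_pos: [0.6139, 0.0248, 0.0328]
tcp_rot: [3.141, 0.01, -0.035]
ft_force: [-24.7, -2.6, 17.8]
gripper_width: 0.531
grip_force: 41.8
```

Emit:
{"op": "send_rows", "data": {"plan": [{"gripper": 0.0,"dx": 0.0,"dy": 0.0,"dz": 0.0,"wx": 0.0,"wy": 0.0,"wz": 0.0},{"gripper": 0.0,"dx": -0.1,"dy": 0.0,"dz": 0.0,"wx": 0.0,"wy": 0.0,"wz": 0.0},{"gripper": 0.0,"dx": -0.2,"dy": 0.0,"dz": 0.0,"wx": 0.0,"wy": 0.0,"wz": 0.0},{"gripper": 0.0,"dx": -0.3,"dy": 0.0,"dz": 0.0,"wx": 0.0,"wy": 0.0,"wz": 0.0},{"gripper": 0.0,"dx": -0.3,"dy": 0.0,"dz": 0.0,"wx": 0.0,"wy": 0.0,"wz": 0.0},{"gripper": 0.0,"dx": -0.3,"dy": 0.0,"dz": 0.0,"wx": 0.0,"wy": 0.0,"wz": 0.0},{"gripper": 0.0,"dx": -0.3,"dy": 0.0,"dz": 0.0,"wx": 0.0,"wy": 0.0,"wz": 0.0},{"gripper": 0.0,"dx": -0.3,"dy": 0.0,"dz": 0.0,"wx": 0.0,"wy": 0.0,"wz": 0.0}]}}

```text
time: 8.18
eef_pos: [0.6005, 0.0257, 0.0332]
tcp_rot: [3.142, -0.0, -0.035]
ft_force: [0.3, -0.3, -0.3]
gripper_width: 0.998
grip_force: 0.0
```

```bash
cat > look.py <<'E'
from h import *
np.set_printoptions(precision=4,suppress=True)
p=viewer.snapshot("side"); P,uv=cloud(p)
m=(P[:,0]>.5)&(P[:,0]<.625)&(abs(P[:,1]-.024)<.03)&(P[:,2]>.028)&(P[:,2]<.04)
print(m.sum(),rect(P[m]),np.percentile(P[m,0],[1,99]))
import sys; save(p,sys.argv[1],(230,140,380,250),4)
s=arm.sense(); print(s["time"],s["eef_pos"],s["tcp_rot"])
E
python3 look.py eject.png
```

```text
122 (array([593.1,  23.7]), array([61.5, 50.7]), 0.6) [0.5631 0.6237]
8.225 [0.6005 0.0257 0.0332] [-3.1416 -0.     -0.0348]
```

View pics/eject.png

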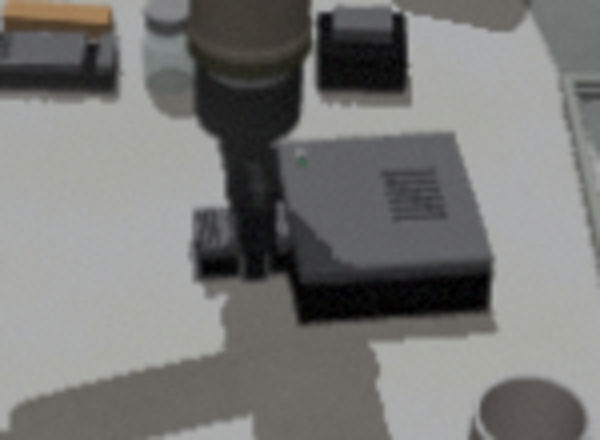

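The side view shows the pack sprung out: its rear is at (195,235), about 66 mm before the mouth, and the fingers straddle it at (258,250). I'll grip it a bit higher and pull it out.

Emit:
{"op": "send_rows", "data": {"plan": [{"gripper": 0.0,"dx": 0.14,"dy": 0.02,"dz": -0.08,"wx": 0.0,"wy": 0.0,"wz": 0.0},{"gripper": 0.0,"dx": 0.14,"dy": 0.02,"dz": -0.08,"wx": 0.0,"wy": 0.0,"wz": 0.0},{"gripper": 0.6,"dx": 0.14,"dy": 0.02,"dz": -0.08,"wx": 0.0,"wy": 0.0,"wz": 0.0},{"gripper": 0.6,"dx": 0.14,"dy": 0.02,"dz": -0.08,"wx": 0.0,"wy": 0.0,"wz": 0.0},{"gripper": 0.6,"dx": 0.14,"dy": 0.02,"dz": -0.08,"wx": 0.0,"wy": 0.0,"wz": 0.0},{"gripper": 0.6,"dx": 0.14,"dy": 0.02,"dz": -0.08,"wx": 0.0,"wy": 0.0,"wz": 0.0},{"gripper": 0.6,"dx": 0.14,"dy": 0.02,"dz": -0.08,"wx": 0.0,"wy": 0.0,"wz": 0.0}], "force": 60}}

```text
time: 9.1
eef_pos: [0.6088, 0.0243, 0.0382]
tcp_rot: [-3.142, -0.0, -0.035]
ft_force: [-0.6, 0.1, 1.4]
gripper_width: 0.522
grip_force: 63.5
```

Emit:
{"op": "send_rows", "data": {"plan": [{"gripper": 0.6,"dx": -0.2,"dy": 0.0,"dz": 0.0,"wx": 0.0,"wy": 0.0,"wz": 0.0},{"gripper": 0.6,"dx": -0.5,"dy": 0.0,"dz": 0.0,"wx": 0.0,"wy": 0.0,"wz": 0.0},{"gripper": 0.6,"dx": -0.8,"dy": 0.0,"dz": 0.0,"wx": 0.0,"wy": 0.0,"wz": 0.0},{"gripper": 0.6,"dx": -1.0,"dy": 0.0,"dz": 0.0,"wx": 0.0,"wy": 0.0,"wz": 0.0},{"gripper": 0.6,"dx": -1.0,"dy": 0.0,"dz": -0.4,"wx": 0.0,"wy": 0.0,"wz": 0.0},{"gripper": 0.6,"dx": -1.0,"dy": 0.0,"dz": -1.0,"wx": 0.0,"wy": 0.0,"wz": 0.0},{"gripper": 0.6,"dx": -1.0,"dy": 0.0,"dz": -1.4,"wx": 0.0,"wy": 0.0,"wz": 0.0},{"gripper": 0.6,"dx": -1.0,"dy": 0.0,"dz": -1.4,"wx": 0.0,"wy": 0.0,"wz": 0.0}]}}

```text
time: 10.1
eef_pos: [0.5496, 0.0263, 0.1237]
tcp_rot: [3.142, -0.003, -0.035]
ft_force: [0.6, -0.4, -2.4]
gripper_width: 0.526
grip_force: 63.0
```

```bash
python3 - <<'E'
from h import *
np.set_printoptions(precision=4,suppress=True)
s=arm.sense(); E=np.array(s["eef_pos"]); print(s["time"],E,s["tcp_rot"],s["gripper_width"])
p=viewer.snapshot("side"); 
for n in ["side","scene"]:
    p=viewer.snapshot(n); P,uv=cloud(p)
    m=(abs(P[:,0]-E[0])<.09)&(abs(P[:,1]-E[1])<.04)&(P[:,2]>.08)&(P[:,2]<.126); print(n,m.sum(),rect(P[m]),np.percentile(P[m,0],[1,99]),np.percentile(P[m,2],[1,50,99]))
    # tray
    m=(np.hypot(P[:,0]-.477,P[:,1]+.267)<.14)&(P[:,2]>.002)&(P[:,2]<.016)
    for r in viewer.masks_of(p,"tray")[:1]:
        Q,_=cloud(p,r["mask"]); print("tray",rect(Q[Q[:,2]>.003]))
go((.418,-.277,.12,9.6))
E
```

```text
10.1 [0.5496 0.0263 0.1237] [ 3.1416 -0.0032 -0.0347] 0.525989516381554
side 551 (array([555.1,  18. ]), array([ 63.6, 104. ]), 88.2) [0.5032 0.6057] [0.0879 0.1139 0.1225]
tray (array([ 476.6, -264.3]), array([243.4,  77.4]), 10.3)
scene 427 (array([557.6,  30.8]), array([104.4,  75. ]), 12.6) [0.5039 0.6068] [0.0881 0.1136 0.1241]
tray (array([ 475.2, -263. ]), array([247. ,  77.4]), 9.4)
(0.418, -0.277, 0.12, 9.6) dx -1.979 dy 5.128 dz -0.000 wz -1.93
```

```bash
python3 -c "
from h import *
go((.349,-.289,.19,9.6))"
```

```text
(0.349, -0.289, 0.19, 9.6) dx -3.121 dy 5.368 dz -1.167 wz -1.93
```

Emit:
{"op": "send_rows", "data": {"plan": [{"gripper": 0.6,"dx": -0.4,"dy": 0.7,"dz": -0.5,"wx": 0.0,"wy": 0.0,"wz": -0.3},{"gripper": 0.6,"dx": -0.9,"dy": 1.5,"dz": -1.17,"wx": 0.0,"wy": 0.0,"wz": -0.6},{"gripper": 0.6,"dx": -1.35,"dy": 2.3,"dz": -1.17,"wx": 0.0,"wy": 0.0,"wz": -1.0},{"gripper": 0.6,"dx": -1.8,"dy": 3.1,"dz": -1.17,"wx": 0.0,"wy": 0.0,"wz": -1.4},{"gripper": 0.6,"dx": -2.25,"dy": 3.9,"dz": -1.17,"wx": 0.0,"wy": 0.0,"wz": -1.9},{"gripper": 0.6,"dx": -2.7,"dy": 4.7,"dz": -1.17,"wx": 0.0,"wy": 0.0,"wz": -1.93},{"gripper": 0.6,"dx": -3.12,"dy": 5.37,"dz": -1.17,"wx": 0.0,"wy": 0.0,"wz": -1.93},{"gripper": 0.6,"dx": -3.12,"dy": 5.37,"dz": -1.17,"wx": 0.0,"wy": 0.0,"wz": -1.93},{"gripper": 0.6,"dx": -3.12,"dy": 5.37,"dz": -1.17,"wx": 0.0,"wy": 0.0,"wz": -1.93}]}}

```text
time: 11.48
eef_pos: [0.3502, -0.2887, 0.1913]
tcp_rot: [-3.14, 0.001, 0.166]
ft_force: [0.4, -0.4, -3.2]
gripper_width: 0.522
grip_force: 63.1
```

```bash
python3 - <<'E'
from h import *
np.set_printoptions(precision=4,suppress=True)
s=arm.sense(); E=np.array(s["eef_pos"]); print(s["time"],E,s["tcp_rot"],s["gripper_width"])
p=viewer.snapshot("wrist"); P,uv=cloud(p); save(p,"wrist3.png")
a=np.array([np.cos(s["tcp_rot"][2]),np.sin(s["tcp_rot"][2])]); n=np.array([-a[1],a[0]])
L=(P[:,:2]-E[:2])@np.c_[a,n]
print("held top",)
m=(P[:,2]>E[2]-.045)&(P[:,2]<E[2]+.0)&(abs(L[:,1])<.03)&(L[:,0]>0); print(np.percentile(L[m],[1,99],axis=0) if m.sum()>5 else m.sum(),np.percentile(P[m,2],[5,50,95]) if m.sum()>5 else "")
m=(P[:,2]>.008)&(P[:,2]<.016)&(np.hypot(P[:,0]-.477,P[:,1]+.267)<.15); print("walls",m.sum(),rect(P[m]))
for t in ["tray_pad","tray"]:
    for r in viewer.landmark_of(p,t)[:2]: print(t,r["conf"],w(p,r["at"]))
    for r in viewer.masks_of(p,t)[:2]:
        Q,_=cloud(p,r["mask"]); print(t,r["conf"],rect(Q))
E
```

```text
11.475 [ 0.3502 -0.2887  0.1913] [-3.1399  0.0006  0.1664] 0.5221012050956835
held top
[[ 0.0008 -0.0252]
 [ 0.0599  0.0255]] [0.1773 0.1879 0.1891]
walls 2149 (array([ 443. , -271.5]), array([105.8,  66.2]), 10.2)
tray_pad 0.74 [ 0.4039 -0.4238  0.0063]
tray_pad 0.73 [ 0.4207 -0.2732  0.0028]
tray_pad 0.9 (array([ 399.9, -429. ]), array([101. ,  46.6]), 18.4)
tray_pad 0.7 (array([ 428.8, -273.7]), array([79. , 45.6]), 10.9)
tray 0.57 [ 0.4807 -0.2664 -0.0012]
tray 0.8 (array([ 443.7, -271.2]), array([109.5,  69.3]), 10.4)
```

View pics/wrist3.png

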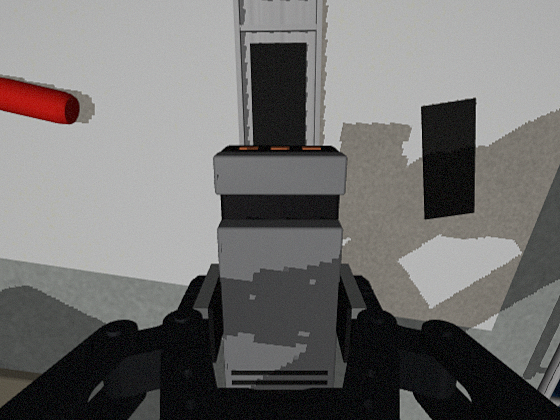

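The wrist view shows the held pack at (280,280), square in the fingers with its groove at row 205. The free place with its pad is at (278,95), directly ahead. The pad's centre comes out at about (0.4185,-0.276) with a yaw of 10°, and the pack's centre is 8 mm ahead of the TCP.

```bash
python3 -c "
from h import *
go((.4106,-.2774,.08,10),(.4106,-.2774,.0405,10))"
```

```text
(0.4106, -0.2774, 0.08, 10) dx 1.009 dy -0.012 dz 1.867 wz -0.05
(0.4106, -0.2774, 0.0405, 10) dx 1.009 dy -0.012 dz 2.526 wz -0.05
```

Emit:
{"op": "send_rows", "data": {"plan": [{"gripper": 0.6,"dx": 0.5,"dy": -0.01,"dz": 0.4,"wx": 0.0,"wy": 0.0,"wz": -0.05},{"gripper": 0.6,"dx": 1.01,"dy": -0.01,"dz": 1.0,"wx": 0.0,"wy": 0.0,"wz": -0.05},{"gripper": 0.6,"dx": 1.01,"dy": -0.01,"dz": 1.6,"wx": 0.0,"wy": 0.0,"wz": -0.05},{"gripper": 0.6,"dx": 1.01,"dy": -0.01,"dz": 1.9,"wx": 0.0,"wy": 0.0,"wz": -0.05},{"gripper": 0.6,"dx": 1.01,"dy": -0.01,"dz": 2.2,"wx": 0.0,"wy": 0.0,"wz": -0.05},{"gripper": 0.6,"dx": 1.01,"dy": -0.01,"dz": 2.4,"wx": 0.0,"wy": 0.0,"wz": -0.05},{"gripper": 0.6,"dx": 1.01,"dy": -0.01,"dz": 2.51,"wx": 0.0,"wy": 0.0,"wz": -0.05},{"gripper": 0.6,"dx": 1.01,"dy": -0.01,"dz": 2.53,"wx": 0.0,"wy": 0.0,"wz": -0.05},{"gripper": 0.6,"dx": 1.01,"dy": -0.01,"dz": 2.53,"wx": 0.0,"wy": 0.0,"wz": -0.05}]}}

```text
time: 12.85
eef_pos: [0.4105, -0.2789, 0.0411]
tcp_rot: [3.141, -0.001, 0.172]
ft_force: [-0.2, -0.3, -1.3]
gripper_width: 0.526
grip_force: 63.1
```

Emit:
{"op": "send_rows", "data": {"plan": [{"gripper": 0.6,"dx": 0.0,"dy": -0.025,"dz": 0.02,"wx": 0.0,"wy": 0.0,"wz": 0.0},{"gripper": 0.6,"dx": 0.0,"dy": -0.025,"dz": 0.02,"wx": 0.0,"wy": 0.0,"wz": 0.0},{"gripper": 0.0,"dx": 0.0,"dy": -0.025,"dz": 0.02,"wx": 0.0,"wy": 0.0,"wz": 0.0},{"gripper": 0.0,"dx": 0.0,"dy": -0.025,"dz": 0.02,"wx": 0.0,"wy": 0.0,"wz": 0.0},{"gripper": 0.0,"dx": 0.0,"dy": -0.025,"dz": 0.02,"wx": 0.0,"wy": 0.0,"wz": 0.0},{"gripper": 0.0,"dx": 0.0,"dy": -0.025,"dz": -0.5,"wx": 0.0,"wy": 0.0,"wz": 0.0},{"gripper": 0.0,"dx": 0.0,"dy": -0.025,"dz": -1.3,"wx": 0.0,"wy": 0.0,"wz": 0.0},{"gripper": 0.0,"dx": 0.0,"dy": -0.025,"dz": -2.2,"wx": 0.0,"wy": 0.0,"wz": 0.0},{"gripper": 0.0,"dx": 0.0,"dy": -0.025,"dz": -2.7,"wx": 0.0,"wy": 0.0,"wz": 0.0},{"gripper": 0.0,"dx": 0.0,"dy": -0.025,"dz": -2.7,"wx": 0.0,"wy": 0.0,"wz": 0.0}]}}

```text
time: 14.1
eef_pos: [0.4114, -0.2783, 0.206]
tcp_rot: [3.137, -0.004, 0.173]
ft_force: [1.5, 0.2, -0.6]
gripper_width: 0.997
grip_force: 0.0
```

```bash
python3 - <<'E'
from h import *
np.set_printoptions(precision=4,suppress=True)
s=arm.sense(); print(s["time"],s["eef_pos"],s["tcp_rot"])
p=viewer.snapshot("side"); P,uv=cloud(p)
m=(np.hypot(P[:,0]-.4185,P[:,1]+.276)<.065)&(P[:,2]>.03)&(P[:,2]<.042); print(m.sum(),rect(P[m]),np.percentile(P[m,2],[2,50,98]))
m=(np.hypot(P[:,0]-.476,P[:,1]-.276)<.07)&(P[:,2]>.022)&(P[:,2]<.034); print("fresh",rect(P[m]))
for t in ["fresh_pack","lath"]:
    print(t,[ (round(r["conf"],2),w(p,r["at"])) for r in viewer.landmark_of(p,t)])
go((.40,.29,.20,-11))
E
```

```text
14.1 [ 0.4114 -0.2783  0.206 ] [ 3.1367 -0.0042  0.1726]
602 (array([ 417.3, -276.6]), array([102.9,  51.3]), 10.2) [0.0309 0.0353 0.0387]
fresh (array([497.2, 273.6]), array([60.2, 61.2]), 83.2)
fresh_pack [(0.51, array([0.473 , 0.2768, 0.0014]))]
lath [(0.42, array([ 0.4812,  0.3511, -0.0052]))]
(0.4, 0.29, 0.2, -11) dx 1.468 dy -9.330 dz 0.019 wz 3.48
```

Emit:
{"op": "send_rows", "data": {"plan": [{"gripper": 0.0,"dx": 0.15,"dy": -0.95,"dz": 0.0,"wx": 0.0,"wy": 0.0,"wz": 0.35},{"gripper": 0.0,"dx": 0.3,"dy": -1.9,"dz": 0.0,"wx": 0.0,"wy": 0.0,"wz": 0.7},{"gripper": 0.0,"dx": 0.45,"dy": -2.9,"dz": 0.0,"wx": 0.0,"wy": 0.0,"wz": 1.1},{"gripper": 0.0,"dx": 0.6,"dy": -3.9,"dz": 0.0,"wx": 0.0,"wy": 0.0,"wz": 1.5},{"gripper": 0.0,"dx": 0.75,"dy": -4.9,"dz": 0.0,"wx": 0.0,"wy": 0.0,"wz": 1.9},{"gripper": 0.0,"dx": 0.9,"dy": -5.9,"dz": 0.0,"wx": 0.0,"wy": 0.0,"wz": 2.3},{"gripper": 0.0,"dx": 1.05,"dy": -6.9,"dz": 0.0,"wx": 0.0,"wy": 0.0,"wz": 2.7},{"gripper": 0.0,"dx": 1.2,"dy": -7.9,"dz": 0.0,"wx": 0.0,"wy": 0.0,"wz": 3.1},{"gripper": 0.0,"dx": 1.35,"dy": -8.8,"dz": 0.0,"wx": 0.0,"wy": 0.0,"wz": 3.48},{"gripper": 0.0,"dx": 1.47,"dy": -9.33,"dz": 0.0,"wx": 0.0,"wy": 0.0,"wz": 3.48}]}}

```text
time: 15.5
eef_pos: [0.399, 0.2917, 0.2003]
tcp_rot: [3.14, 0.003, -0.19]
ft_force: [1.1, -0.6, 0.2]
gripper_width: 1.0
grip_force: 0.0
```

Emit:
{"op": "send_rows", "data": {"plan": [{"gripper": 0.25,"dx": 0.0,"dy": 0.0,"dz": 0.0,"wx": 0.0,"wy": 0.0,"wz": 0.0},{"gripper": 0.25,"dx": 0.0,"dy": 0.0,"dz": 0.0,"wx": 0.0,"wy": 0.0,"wz": 0.0}]}}

```text
time: 15.75
eef_pos: [0.3999, 0.2887, 0.2009]
tcp_rot: [3.139, 0.002, -0.192]
ft_force: [-0.2, -0.3, 0.0]
gripper_width: 0.75
grip_force: 0.0
```

```bash
python3 - <<'E'
from h import *
np.set_printoptions(precision=4,suppress=True)
s=arm.sense(); print(s["time"],s["eef_pos"],s["tcp_rot"],s["gripper_width"])
p=viewer.snapshot("wrist"); P,uv=cloud(p); save(p,"wrist4.png")
m=(np.hypot(P[:,0]-.475,P[:,1]-.276)<.064)&(P[:,2]>.024)&(P[:,2]<.034); print(m.sum(),rect(P[m]),np.median(P[m,2]))
for t in ["fresh_pack","lath","jar"]:
    for r in viewer.masks_of(p,t)[:1]:
        Q,_=cloud(p,r["mask"]); z=np.percentile(Q[:,2],90); Q=Q[abs(Q[:,2]-z)<.006]; print(t,round(r["conf"],2),z,rect(Q))
E
```

```text
15.75 [0.3999 0.2887 0.2009] [ 3.1394  0.0019 -0.1916] 0.7496279835941674
7358 (array([477.6, 278.5]), array([ 46.2, 104. ]), 79.5) 0.02996858843136358
fresh_pack 0.57 0.03085153803170719 (array([477.6, 278.5]), array([ 46.2, 104. ]), 79.5)
lath 0.78 0.018937862825145743 (array([485.1, 350.6]), array([28.6, 95. ]), 74.7)
```

View pics/wrist4.png

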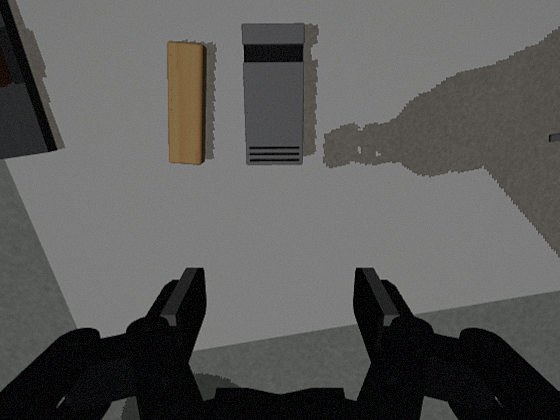

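The wrist view shows the fresh pack at (273,95) with its groove at the far end (273,53) and ribs near (273,155). The lath at (186,100) leaves enough room. The pack's centre is (0.4776,0.2785), yaw -10.5°. I'll grip it 18 mm from the rear.

```bash
python3 -c "
from h import *
go((.4442,.2847,.09,-10.5),(.4442,.2847,.031,-10.5))"
```

```text
(0.4442, 0.2847, 0.09, -10.5) dx 0.723 dy -0.076 dz 1.871 wz -0.10
(0.4442, 0.2847, 0.031, -10.5) dx 0.723 dy -0.076 dz 2.854 wz -0.10
```

Emit:
{"op": "send_rows", "data": {"plan": [{"gripper": 0.25,"dx": 0.72,"dy": -0.08,"dz": 0.9,"wx": 0.0,"wy": 0.0,"wz": -0.1},{"gripper": 0.25,"dx": 0.72,"dy": -0.08,"dz": 1.6,"wx": 0.0,"wy": 0.0,"wz": -0.1},{"gripper": 0.25,"dx": 0.72,"dy": -0.08,"dz": 2.2,"wx": 0.0,"wy": 0.0,"wz": -0.1},{"gripper": 0.25,"dx": 0.72,"dy": -0.08,"dz": 2.6,"wx": 0.0,"wy": 0.0,"wz": -0.1},{"gripper": 0.25,"dx": 0.72,"dy": -0.08,"dz": 2.85,"wx": 0.0,"wy": 0.0,"wz": -0.1},{"gripper": 0.25,"dx": 0.72,"dy": -0.08,"dz": 2.85,"wx": 0.0,"wy": 0.0,"wz": -0.1},{"gripper": 0.6,"dx": 0.72,"dy": -0.08,"dz": 2.85,"wx": 0.0,"wy": 0.0,"wz": -0.1},{"gripper": 0.6,"dx": 0.72,"dy": -0.08,"dz": 2.85,"wx": 0.0,"wy": 0.0,"wz": -0.1},{"gripper": 0.6,"dx": 0.72,"dy": -0.08,"dz": 2.85,"wx": 0.0,"wy": 0.0,"wz": -0.1},{"gripper": 0.6,"dx": 0.72,"dy": -0.08,"dz": 2.85,"wx": 0.0,"wy": 0.0,"wz": -0.1}], "force": 80}}

```text
time: 17.2
eef_pos: [0.4452, 0.2867, 0.0333]
tcp_rot: [-3.14, -0.003, -0.181]
ft_force: [-0.3, -0.8, 6.8]
gripper_width: 0.519
grip_force: 82.7
```

```bash
python3 -c "
from h import *
go((.4442,.2847,.13,-10.5),(.50,.028,.13,-1.9))"
```

```text
(0.4442, 0.2847, 0.13, -10.5) dx -0.011 dy 0.036 dz -1.611 wz 0.02
(0.5, 0.028, 0.13, -1.9) dx 1.675 dy 4.077 dz -1.611 wz -1.41
```

Emit:
{"op": "send_rows", "data": {"plan": [{"gripper": 0.6,"dx": 0.0,"dy": 0.0,"dz": -0.3,"wx": 0.0,"wy": 0.0,"wz": 0.0},{"gripper": 0.6,"dx": 0.0,"dy": 0.0,"dz": -0.9,"wx": 0.0,"wy": 0.0,"wz": 0.0},{"gripper": 0.6,"dx": 0.0,"dy": 0.0,"dz": -1.6,"wx": 0.0,"wy": 0.0,"wz": 0.0},{"gripper": 0.6,"dx": 0.2,"dy": 0.7,"dz": -1.7,"wx": 0.0,"wy": 0.0,"wz": -0.3},{"gripper": 0.6,"dx": 0.5,"dy": 1.5,"dz": -1.7,"wx": 0.0,"wy": 0.0,"wz": -0.6},{"gripper": 0.6,"dx": 0.9,"dy": 2.3,"dz": -1.7,"wx": 0.0,"wy": 0.0,"wz": -0.9},{"gripper": 0.6,"dx": 1.3,"dy": 3.1,"dz": -1.7,"wx": 0.0,"wy": 0.0,"wz": -1.2},{"gripper": 0.6,"dx": 1.6,"dy": 3.8,"dz": -1.7,"wx": 0.0,"wy": 0.0,"wz": -1.41},{"gripper": 0.6,"dx": 1.68,"dy": 4.08,"dz": -1.7,"wx": 0.0,"wy": 0.0,"wz": -1.41},{"gripper": 0.6,"dx": 1.68,"dy": 4.08,"dz": -1.7,"wx": 0.0,"wy": 0.0,"wz": -1.41}]}}

```text
time: 18.45
eef_pos: [0.499, 0.0264, 0.1341]
tcp_rot: [-3.141, -0.0, -0.036]
ft_force: [-0.1, 0.6, -2.8]
gripper_width: 0.518
grip_force: 82.3
```

```bash
cat > w5.py <<'E'
from h import *
np.set_printoptions(precision=4,suppress=True)
s=arm.sense(); E=np.array(s["eef_pos"]); print(s["time"],E,s["tcp_rot"],s["gripper_width"])
p=viewer.snapshot("wrist"); P,uv=cloud(p); save(p,"wrist5.png")
a=np.array([np.cos(s["tcp_rot"][2]),np.sin(s["tcp_rot"][2])]); n=np.array([-a[1],a[0]])
L=(P[:,:2]-E[:2])@np.c_[a,n]
m=(abs(P[:,2]-E[2]+.005)<.02)&(abs(L[:,1])<.028)&(L[:,0]>.012)&(L[:,0]<.1)
print("held",m.sum(),np.percentile(L[m],[.5,99.5],axis=0),np.percentile(P[m,2],[5,50,95]))
Q=P[m]; l=L[m]; k=l[:,0]<.055; c=np.linalg.lstsq(np.c_[l[k],np.ones(k.sum())],Q[k,2],rcond=None)[0]; print("top plane slope deg",np.degrees(c[:2]),"z at tcp",c[2])
for x in (.02,.035,.05,.08):
    q=l[abs(l[:,0]-x)<.003]; print("edges at",x,np.percentile(q[:,1],[1,99]).round(4),np.percentile(q[:,1],[1,99]).mean().round(4))
ro=(P[:,2]>.048)&(P[:,2]<.06)&(abs(P[:,1]-.023)<.09)&(P[:,0]>.6); q=P[ro]
if ro.sum()>50:
    e=[]
    for y in np.arange(-.04,.09,.01):
        t=q[abs(q[:,1]-y)<.003]
        if len(t)>5: e.append((y,np.percentile(t[:,0],1)))
    e=np.array(e); k=np.polyfit(e[:,0],e[:,1],1); print("front x",np.polyval(k,.023),"yaw",-np.degrees(np.arctan(k[0])))
    t=q[q[:,0]<.66]; print("roof y",np.percentile(t[:,1],[.5,99.5]),t[:,0].mean())
E
python3 w5.py
```

```text
18.45 [0.499  0.0264 0.1341] [-3.1413 -0.0004 -0.0361] 0.5177599875701172
held 27006 [[ 0.0121 -0.0238]
 [ 0.0854  0.0224]] [0.1202 0.1304 0.1315]
top plane slope deg [-0.87   -0.0674] z at tcp 0.13120776744700796
edges at 0.02 [-0.0224  0.0222] -0.0001
edges at 0.035 [-0.0228  0.0219] -0.0004
edges at 0.05 [-0.0231  0.0218] -0.0007
edges at 0.08 [-0.0236  0.0211] -0.0012
```

View pics/wrist5.png

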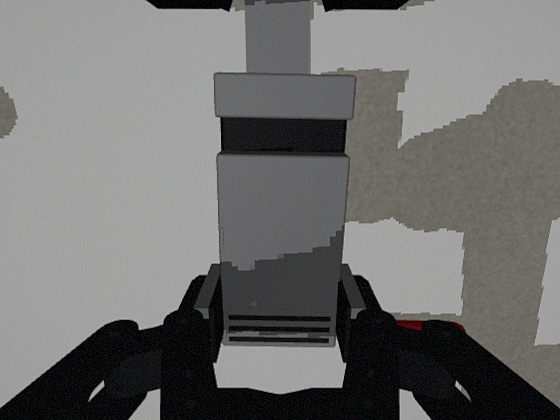

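The wrist view shows the fresh pack held square at (283,210), groove forward, with the tongue ahead at (280,35). The nose sags about 0.9°, so I'll trim the pitch, shift 1.7 mm in y and go down to tongue height.

Emit:
{"op": "send_rows", "data": {"plan": [{"gripper": 0.6,"dx": 0.1,"dy": -0.025,"dz": 0.4,"wx": 0.0,"wy": 0.1,"wz": 0.0},{"gripper": 0.6,"dx": 0.1,"dy": -0.025,"dz": 0.9,"wx": 0.0,"wy": 0.1,"wz": 0.0},{"gripper": 0.6,"dx": 0.1,"dy": -0.025,"dz": 1.3,"wx": 0.0,"wy": 0.1,"wz": 0.0},{"gripper": 0.6,"dx": 0.1,"dy": -0.025,"dz": 1.5,"wx": 0.0,"wy": 0.1,"wz": 0.0},{"gripper": 0.6,"dx": 0.1,"dy": -0.025,"dz": 1.57,"wx": 0.0,"wy": 0.1,"wz": 0.0},{"gripper": 0.6,"dx": 0.1,"dy": -0.025,"dz": 1.57,"wx": 0.0,"wy": 0.1,"wz": 0.0},{"gripper": 0.6,"dx": 0.1,"dy": -0.025,"dz": 1.57,"wx": 0.0,"wy": 0.1,"wz": 0.0}]}}

```text
time: 19.38
eef_pos: [0.5059, 0.0285, 0.0403]
tcp_rot: [-3.142, -0.012, -0.034]
ft_force: [-0.9, -0.2, -1.6]
gripper_width: 0.515
grip_force: 82.3
```

```bash
python3 - <<'E'
from h import *
np.set_printoptions(precision=4,suppress=True)
s=arm.sense(); E=np.array(s["eef_pos"]); print(s["time"],E,s["tcp_rot"],s["ft_force"])
p=viewer.snapshot("wrist"); P,uv=cloud(p)
a=np.array([np.cos(s["tcp_rot"][2]),np.sin(s["tcp_rot"][2])]); n=np.array([-a[1],a[0]])
L=(P[:,:2]-E[:2])@np.c_[a,n]
m=(abs(P[:,2]-E[2]+.005)<.007)&(abs(L[:,1])<.022)&(L[:,0]>.012)&(L[:,0]<.085)
c=np.linalg.lstsq(np.c_[L[m],np.ones(m.sum())],P[m,2],rcond=None)[0]; print("slope",np.degrees(c[:2]),"z tcp",c[2],"nose",c[2]+.086*c[0])
y=.0243+(.6088-E[0])*np.tan(.035); print("line y",y,"off",E[1]-y)
E
```

```text
19.375 [0.5059 0.0285 0.0403] [-3.1415 -0.0123 -0.0337] [-0.9388 -0.1789 -1.5579]
slope [-0.01   -0.0326] z tcp 0.0371453134106124 nose 0.037130301907743385
line y 0.02790450279283889 off 0.0005902431410960939
```

Emit:
{"op": "send_rows", "data": {"plan": [{"gripper": 0.6,"dx": 0.2,"dy": 0.01,"dz": 0.025,"wx": 0.0,"wy": 0.0,"wz": 0.0},{"gripper": 0.6,"dx": 0.4,"dy": 0.01,"dz": 0.025,"wx": 0.0,"wy": 0.0,"wz": 0.0},{"gripper": 0.6,"dx": 0.6,"dy": 0.01,"dz": 0.025,"wx": 0.0,"wy": 0.0,"wz": 0.0},{"gripper": 0.6,"dx": 0.75,"dy": 0.01,"dz": 0.025,"wx": 0.0,"wy": 0.0,"wz": 0.0},{"gripper": 0.6,"dx": 0.9,"dy": 0.01,"dz": 0.025,"wx": 0.0,"wy": 0.0,"wz": 0.0},{"gripper": 0.6,"dx": 0.9,"dy": 0.01,"dz": 0.025,"wx": 0.0,"wy": 0.0,"wz": 0.0}]}}

```text
time: 20.18
eef_pos: [0.5597, 0.026, 0.0383]
tcp_rot: [-3.142, -0.011, -0.034]
ft_force: [0.7, 0.4, -2.2]
gripper_width: 0.521
grip_force: 82.4
```

Emit:
{"op": "send_rows", "data": {"plan": [{"gripper": 0.6,"dx": 0.15,"dy": 0.0,"dz": 0.0,"wx": 0.0,"wy": 0.0,"wz": 0.0},{"gripper": 0.6,"dx": 0.3,"dy": 0.0,"dz": 0.0,"wx": 0.0,"wy": 0.0,"wz": 0.0},{"gripper": 0.6,"dx": 0.45,"dy": 0.0,"dz": 0.0,"wx": 0.0,"wy": 0.0,"wz": 0.0},{"gripper": 0.6,"dx": 0.6,"dy": 0.0,"dz": 0.0,"wx": 0.0,"wy": 0.0,"wz": 0.0},{"gripper": 0.6,"dx": 0.6,"dy": 0.0,"dz": 0.0,"wx": 0.0,"wy": 0.0,"wz": 0.0}]}}

```text
time: 20.8
eef_pos: [0.5939, 0.0247, 0.0383]
tcp_rot: [3.141, -0.007, -0.033]
ft_force: [-8.1, -0.1, 5.4]
gripper_width: 0.52
grip_force: 83.3
```

Emit:
{"op": "send_rows", "data": {"plan": [{"gripper": 0.6,"dx": 0.1,"dy": 0.0,"dz": 0.0,"wx": 0.0,"wy": 0.0,"wz": 0.0},{"gripper": 0.6,"dx": 0.2,"dy": 0.0,"dz": 0.0,"wx": 0.0,"wy": 0.0,"wz": 0.0},{"gripper": 0.6,"dx": 0.28,"dy": 0.0,"dz": -0.01,"wx": 0.0,"wy": 0.0,"wz": 0.0},{"gripper": 0.6,"dx": 0.33,"dy": 0.0,"dz": -0.02,"wx": 0.0,"wy": 0.0,"wz": 0.0},{"gripper": 0.6,"dx": 0.33,"dy": 0.0,"dz": -0.02,"wx": 0.0,"wy": 0.0,"wz": 0.0},{"gripper": 0.6,"dx": 0.33,"dy": 0.0,"dz": -0.02,"wx": 0.0,"wy": 0.0,"wz": 0.0}]}}

```text
time: 21.55
eef_pos: [0.6123, 0.0241, 0.0384]
tcp_rot: [3.141, -0.004, -0.034]
ft_force: [-8.3, -0.6, -0.3]
gripper_width: 0.518
grip_force: 82.5
```

Emit:
{"op": "send_rows", "data": {"plan": [{"gripper": 0.6,"dx": 0.03,"dy": 0.0,"dz": 0.0,"wx": 0.0,"wy": 0.0,"wz": 0.0},{"gripper": 0.6,"dx": 0.06,"dy": 0.0,"dz": 0.0,"wx": 0.0,"wy": 0.0,"wz": 0.0},{"gripper": 0.6,"dx": 0.06,"dy": 0.0,"dz": 0.0,"wx": 0.0,"wy": 0.0,"wz": 0.0},{"gripper": 0.6,"dx": 0.06,"dy": 0.0,"dz": 0.0,"wx": 0.0,"wy": 0.0,"wz": 0.0}]}}

```text
time: 22.05
eef_pos: [0.6128, 0.024, 0.0383]
tcp_rot: [3.141, 0.003, -0.033]
ft_force: [-27.5, -0.8, 13.9]
gripper_width: 0.518
grip_force: 84.2
```

That is the hard stop: the force rose steeply with almost no travel. I'll release now, back off slightly and rise.

Emit:
{"op": "send_rows", "data": {"plan": [{"gripper": 0.0,"dx": 0.0,"dy": 0.0,"dz": 0.0,"wx": 0.0,"wy": 0.0,"wz": 0.0},{"gripper": 0.0,"dx": -0.1,"dy": 0.0,"dz": 0.0,"wx": 0.0,"wy": 0.0,"wz": 0.0},{"gripper": 0.0,"dx": -0.15,"dy": 0.0,"dz": 0.0,"wx": 0.0,"wy": 0.0,"wz": 0.0},{"gripper": 0.0,"dx": -0.15,"dy": 0.0,"dz": 0.0,"wx": 0.0,"wy": 0.0,"wz": 0.0},{"gripper": 0.0,"dx": -0.15,"dy": 0.0,"dz": -0.4,"wx": 0.0,"wy": 0.0,"wz": 0.0},{"gripper": 0.0,"dx": -0.3,"dy": 0.0,"dz": -1.2,"wx": 0.0,"wy": 0.0,"wz": 0.0},{"gripper": 0.0,"dx": -0.6,"dy": 0.0,"dz": -2.2,"wx": 0.0,"wy": 0.0,"wz": 0.0},{"gripper": 0.0,"dx": -1.0,"dy": 0.0,"dz": -3.2,"wx": 0.0,"wy": 0.0,"wz": 0.0},{"gripper": 0.0,"dx": -1.0,"dy": 0.0,"dz": -3.5,"wx": 0.0,"wy": 0.0,"wz": 0.0},{"gripper": 0.0,"dx": -1.0,"dy": 0.0,"dz": -3.5,"wx": 0.0,"wy": 0.0,"wz": 0.0}]}}

```text
time: 23.3
eef_pos: [0.5574, 0.026, 0.2516]
tcp_rot: [3.142, -0.015, -0.034]
ft_force: [-0.2, 0.4, -0.2]
gripper_width: 0.998
grip_force: 0.0
```

```bash
python3 - <<'E'
from h import *
np.set_printoptions(precision=4,suppress=True)
s=arm.sense(); print(s["time"],s["eef_pos"],s["gripper_width"])
p=viewer.snapshot("wrist"); P,uv=cloud(p)
m=(P[:,0]>.55)&(P[:,0]<.622)&(abs(P[:,1]-.024)<.035)&(P[:,2]>.030)&(P[:,2]<.039); print(m.sum(),rect(P[m]),"rear x",np.percentile(P[m,0],1),np.median(P[m,2]))
ro=(P[:,2]>.049)&(P[:,2]<.059)&(abs(P[:,1]-.023)<.06)&(P[:,0]>.6); print("front x",np.percentile(P[ro,0],1))
q=viewer.snapshot("side"); P,_=cloud(q)
m=(np.hypot(P[:,0]-.4185,P[:,1]+.276)<.065)&(P[:,2]>.03)&(P[:,2]<.042); print("tray pack",m.sum(),rect(P[m]),np.percentile(P[m,2],[2,50,98]))
for t in ["jar","lath","screwdriver","odd_pack","mug"]: print(t,[w(q,r["at"]) for r in viewer.landmark_of(q,t)[:1]])
im=np.vstack([cv2.resize(p["image"][0:200,150:400],(500,400)),cv2.resize(q["image"][140:300,200:400],(500,400))])
im=np.hstack([im[:400],im[400:]])[:, :]; cv2.imwrite("pics/final.png",cv2.resize(im,(800,320))[:,:,::-1])
E
```

```text
23.3 [0.5574 0.026  0.2516] 0.9984541196830705
2092 (array([602.8,  23.9]), array([46. , 38.6]), 88.6) rear x 0.5837885524876384 0.03495956823447462
front x 0.6313842851430298
tray pack 592 (array([ 416.6, -276.7]), array([102.6,  52.4]), 11.6) [0.0312 0.0352 0.0388]
jar [array([0.5687, 0.2547, 0.0021])]
lath [array([ 0.7328,  0.2534, -0.    ])]
screwdriver [array([ 0.3984, -0.0313,  0.0025])]
odd_pack [array([ 0.5342, -0.2554,  0.    ])]
mug [array([ 0.74  , -0.2451, -0.0009])]
```

View pics/final.png

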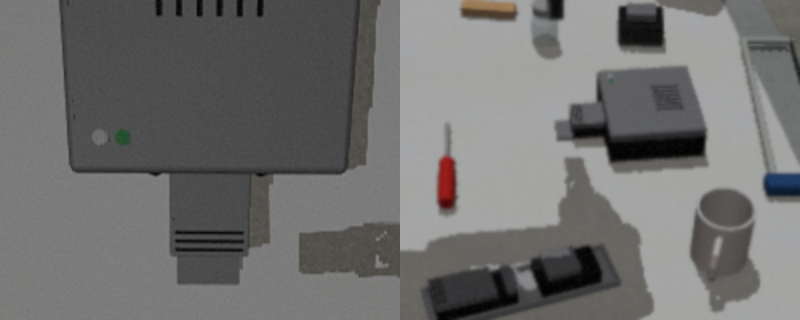

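The final view shows the fresh pack in the bay with its ribs visible at (208,240), and the spent pack flat in the tray's left place at (470,290). The fresh pack's rear is at x=0.584, against 0.587 for the held pack, so it seems to sit about 3 mm short of the plate. The catch allows this play. I'll nudge it home gently with shut fingers, staying well below the 6 mm changeover.

Emit:
{"op": "send_rows", "data": {"plan": [{"gripper": 1.0,"dx": -0.2,"dy": 0.0,"dz": 0.8,"wx": 0.0,"wy": -0.14,"wz": 0.0},{"gripper": 1.0,"dx": -0.2,"dy": 0.0,"dz": 1.6,"wx": 0.0,"wy": -0.14,"wz": 0.0},{"gripper": 1.0,"dx": -0.2,"dy": 0.0,"dz": 2.4,"wx": 0.0,"wy": -0.14,"wz": 0.0},{"gripper": 1.0,"dx": -0.2,"dy": 0.0,"dz": 3.0,"wx": 0.0,"wy": -0.14,"wz": 0.0},{"gripper": 1.0,"dx": -0.2,"dy": 0.0,"dz": 3.4,"wx": 0.0,"wy": -0.14,"wz": 0.0},{"gripper": 1.0,"dx": -0.2,"dy": 0.0,"dz": 3.44,"wx": 0.0,"wy": -0.14,"wz": 0.0},{"gripper": 1.0,"dx": -0.2,"dy": 0.0,"dz": 3.44,"wx": 0.0,"wy": -0.14,"wz": 0.0}], "force": 30}}

```text
time: 24.52
eef_pos: [0.5465, 0.0264, 0.0434]
tcp_rot: [-3.142, 0.004, -0.034]
ft_force: [0.1, -0.4, 0.2]
gripper_width: -0.001
grip_force: 0.0
```

Emit:
{"op": "send_rows", "data": {"plan": [{"gripper": 1.0,"dx": 0.15,"dy": 0.0,"dz": 0.0,"wx": 0.0,"wy": 0.0,"wz": 0.0},{"gripper": 1.0,"dx": 0.3,"dy": 0.0,"dz": 0.0,"wx": 0.0,"wy": 0.0,"wz": 0.0},{"gripper": 1.0,"dx": 0.4,"dy": 0.0,"dz": 0.0,"wx": 0.0,"wy": 0.0,"wz": 0.0},{"gripper": 1.0,"dx": 0.45,"dy": 0.0,"dz": 0.0,"wx": 0.0,"wy": 0.0,"wz": 0.0},{"gripper": 1.0,"dx": 0.45,"dy": 0.0,"dz": 0.0,"wx": 0.0,"wy": 0.0,"wz": 0.0}]}}

```text
time: 25.15
eef_pos: [0.5735, 0.0255, 0.0428]
tcp_rot: [-3.142, 0.004, -0.034]
ft_force: [0.5, -0.1, 0.9]
gripper_width: -0.0
grip_force: 0.0
```

Emit:
{"op": "send_rows", "data": {"plan": [{"gripper": 1.0,"dx": 0.02,"dy": 0.0,"dz": 0.0,"wx": 0.0,"wy": 0.0,"wz": 0.0},{"gripper": 1.0,"dx": 0.04,"dy": 0.0,"dz": 0.0,"wx": 0.0,"wy": 0.0,"wz": 0.0},{"gripper": 1.0,"dx": 0.04,"dy": 0.0,"dz": 0.0,"wx": 0.0,"wy": 0.0,"wz": 0.0}]}}

```text
time: 25.52
eef_pos: [0.5746, 0.0255, 0.0426]
tcp_rot: [3.142, 0.007, -0.034]
ft_force: [-6.2, -0.1, 4.1]
gripper_width: 0.002
grip_force: 3.2
```

Emit:
{"op": "send_rows", "data": {"plan": [{"gripper": 1.0,"dx": -0.2,"dy": 0.0,"dz": 0.0,"wx": 0.0,"wy": 0.0,"wz": 0.0},{"gripper": 1.0,"dx": -0.5,"dy": 0.0,"dz": 0.0,"wx": 0.0,"wy": 0.0,"wz": 0.0},{"gripper": 1.0,"dx": -0.5,"dy": 0.0,"dz": -0.8,"wx": 0.0,"wy": 0.0,"wz": 0.0},{"gripper": 1.0,"dx": -0.5,"dy": 0.0,"dz": -1.7,"wx": 0.0,"wy": 0.0,"wz": 0.0},{"gripper": 0.0,"dx": -0.5,"dy": 0.0,"dz": -2.6,"wx": 0.0,"wy": 0.0,"wz": 0.0},{"gripper": 0.0,"dx": -0.5,"dy": 0.0,"dz": -3.4,"wx": 0.0,"wy": 0.0,"wz": 0.0},{"gripper": 0.0,"dx": -0.5,"dy": 0.0,"dz": -3.4,"wx": 0.0,"wy": 0.0,"wz": 0.0},{"gripper": 0.0,"dx": -0.5,"dy": 0.0,"dz": -3.4,"wx": 0.0,"wy": 0.0,"wz": 0.0}]}}

```text
time: 26.52
eef_pos: [0.5461, 0.0264, 0.2464]
tcp_rot: [-3.142, 0.004, -0.034]
ft_force: [-0.3, 0.3, -0.2]
gripper_width: 0.846
grip_force: 0.0
```

```bash
python3 - <<'E'
from h import *
np.set_printoptions(precision=4,suppress=True)
s=arm.sense(); print(s["time"],s["eef_pos"],s["tcp_rot"],s["ft_force"])
p=viewer.snapshot("wrist"); P,uv=cloud(p)
m=(P[:,0]>.55)&(P[:,0]<.622)&(abs(P[:,1]-.024)<.035)&(P[:,2]>.031)&(P[:,2]<.039); print(m.sum(),rect(P[m]),"rear x",np.percentile(P[m,0],1),np.median(P[m,2]))
e=[]
for y in np.arange(-.04,.09,.01):
    q=P[(P[:,2]>.05)&(P[:,2]<.058)&(P[:,0]>.6)&(abs(P[:,1]-y)<.003)]
    if len(q)>5: e.append((y,np.percentile(q[:,0],1)))
e=np.array(e); k=np.polyfit(e[:,0],e[:,1],1); print("front x",np.polyval(k,.023))
E
```

```text
26.525 [0.5461 0.0264 0.2464] [-3.1416  0.0042 -0.0337] [-0.2623  0.2694 -0.2465]
2092 (array([604.4,  23.9]), array([45.9, 35.9]), 88.2) rear x 0.586616996307814 0.03492694642213118
front x 0.6315861718485836
```

The rear is now at x=0.5866, exactly where the held pack stood, so the fresh pack is home. I'm handing the job in.

```bash
python3 -c "
from bench import arm
print(arm.sign_off())"
```

```text
the job is handed in; nothing more can be done
None
```

The finished pack lies flat in the tray's free place, and the fresh pack is held in the bay, its rear within 1 mm of where the finished pack's stood; I handed the job in at about 26.5 s of the 72 s allowed.

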